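Open up the dough sheeter for brushing out

ROBOT

A 6-joint arm with a two-finger parallel gripper is mounted at the origin on a cart in front of the work surface, level with it; the furniture and walls round the work are solid. World frame = base frame: x ahead of the robot, y to its left, z up, the work surface at z = 0. Lengths are in m, angles in rad, forces in N, time in s.
With the tool pointing down it reaches from about 0.4 to 0.825 m from the base axis. Payload 7 kg.
Tool frame: the origin (TCP) lies midway between the tips of the shut fingers; the grasp point (between the pads) lies 19 mm behind it; z points along the fingers, y is the line along which they close (so a half turn about z gives the same grasp; the last joint's range is limited). The gripper opens to 88 mm and grips with 3 to 60 N. Pads are 19 mm wide; open, the fingers measure 130 mm over their backs; the gripper's body (78 mm by 193 mm) begins 47 mm behind the grasp point.
Start: joints at [-0.96, 0.359, 0.012, 0, -1.224, -0.288], TCP at [0.214, -0.64, 0.227] pointing down, gripper open.
Joint ranges: [-3.07, 3.07], [-1.43, 2.12], [-1.02, 1.25], [-3.03, 1.67], [-3.05, -0], [-3.03, 3.03]. Speed limits (rad/s): [2.39, 2.39, 3.01, 3.14, 3.14, 3.14].

INTERFACE

Orientations are given as [roll, pitch, yaw] about the fixed x, y, z axes, in that order (R = Rz(yaw) Ry(pitch) Rx(roll)).
In Python, from station import env gives the robot as it stands. The module is installed in compiled form; this text tells all that it offers.
- The arm moves only by the tool jog_arm, never from a script. Its argument "series" is a list of rows, each a list of 5 numbers: the shift along the tool's x, y, z in m, then the turn about the tool's z in degrees, then the opening, from -1 (shut) to 1 (fully open). A call has 1 to 12 rows; each row is the pose to reach, as a shift and turn from the pose commanded when the call began, along the tool's axes at that moment; what a row does not reach only later rows make up. A row lasts 1/12 s, in which the tool goes at most 41.7 mm and 7.16 degrees, less where a joint would pass 70% of its speed; a pose out of reach is approached as far as the arm can. A call with a gripper value outside its range is refused whole. The fingers move at their own pace and stop on an object; "squeeze" is the grip in N (left out, the last holds). Time passes only in rows, so rows that repeat a pose let the fingers close. It gives the time, the measured TCP pose, the force, the opening and the grip force at its end, in the units of the state.
- env.get_obs(): the state, without advancing time (a new reading comes with each control period).
- env.grab_frame(name): name is "scene" or "top"; returns a dict with "frame" (480x640x3 uint8, red, green, blue), "depth" (480x640 float32, m along the optical axis (not along the pixel's ray), 0 where there is no reading), "intrinsics" (3x3 intrinsics, pixels), "xyz" and "attitude" of the camera in the world. Camera axes: x right, y down, z forward; pixel columns grow to the right and rows downward; lengths in m; the calibration is good to about 2 mm. A picture is of the moment at which its call begins.
- env.finish_job(): hands the job in; it is judged then, once.
The state is a dict: "t": time; "joint_pos": joint angles; "joint_velocities": joint speeds; "joint_torque": joint torques, N m; "tool_pos": TCP position; "tool_rot": TCP orientation; "contact_force": force on the tool from outside, world axes, zero at the start; "moment": the same for the moment, N m; "gripper_width": opening from 0.0 (shut) to 1.0 (fully open); "finger_force": force on a finger pad.
Only numpy, scipy, OpenCV 4.12 (cv2) and the standard library are available. Lean on these libraries where they do the work, as an engineer would, in place of code of your own. Each camera call takes 0.05 s, during which the arm holds its last target. There are 200 camera calls.

TASK

A colleague is about to brush the flour out of the dough sheeter's rollers. With the guard still down, turn the roller-gap dial to 7 so that the rollers stand apart, and let go of it; then raise the clear finger guard (it has a black bar to hold it by) to 60 degrees, so that it still stands between the rollers and her face, and keep holding it there: it drops shut by itself, so the program finishes while the gripper holds it. Raise it smoothly, never letting it fly up or drop, and leave the brush, scraper and flour shaker where they are.

Things in the scene. Friction and masses are not known exactly. Their poses are not given: they have to be found in the camera images.
- sheeter: white countertop dough sheeter, 205 x 338 x 145 mm, fixed; origin on the counter under the nip of its two steel rollers; x axis to its back (away from the robot at yaw 0), y left, z up. White cheek on the right (y -0.135 to -0.09), white gear housing on the left (y 0.09 to 0.20), both 125 mm high, 200 mm deep; a low steel chute comes out in front to x -0.142
- dial_grip (a point): centre, half-way up, of the roller-gap dial: grey round sleeve 43 mm across, 35 mm high, axis vertical, on the gear housing's top. It stands on a black plate 96 mm across with white numbers; its foot (flange 47 mm across, 5 mm high) is 128 mm above the counter, its top 163 mm, this point 147 mm. A white line on its top and side points at the number set. The guard's edge is 58 mm from its axis
- gap_dial (a joint): angle of the dial, rad, growing clockwise seen from above; number n is at n x 0.5236, so 7 is at 3.665; stops at 0 and 9 (4.712). From above, 0 lies 135 degrees anticlockwise from the sheeter's +x and the numbers follow clockwise, 30 degrees each. A ball detent clicks it into each number (about 0.05 N m to leave one). Starts between 3 and 5. Each number moves the front roller 1 mm out
- guard_bar (a point): centre of the black bar of the guard's handle: round, 14 mm thick, 100 mm long, along the sheeter's y, between two 8 mm steel rods 60 mm either side that run back to the guard. Guard shut: 142 mm above the counter, 41 mm in front of the guard's edge, 200 mm in front of the hinge line and 10 mm above it, free all round. At 60 degrees: 91 mm in front of the hinge line, 310 mm above the counter
- guard_hinge (a point): middle of the guard's hinge line, at the back of the sheeter, 132 mm above the counter; the hinge axis is the sheeter's y axis
- guard (a joint): opening angle of the clear guard over the rollers (172 x 160 mm, steel frame), rad: 0 shut (level), growing as its front edge and bar rise and go back; 60 degrees is 1.047; stop at 1.45. Its weight (0.32 to 0.48 kg) and a weak spring pull it shut from any angle; 2 to 3.5 N at the bar hold it. The bar may turn between the fingers as the guard rises
- brush: pastry brush with a wooden handle, 39 x 230 x 12 mm, lying to the right of the sheeter; origin in the middle of its underside; leave it alone
- scraper: dough scraper, steel blade and wooden grip, 112 x 124 x 24 mm, lying to the front left of the sheeter; origin in the middle of its underside; leave it alone
- flour: grey flour shaker, 67 mm across, 120 mm high, standing to the left of the sheeter; origin in the middle of its underside; leave it alone

How it is judged:
On the way, in this order (a step that is already met when the one before it is completed fails the run):
1. the dial is at 7 and let go, the guard still down (value of joint gap_dial between 3.515 and 3.815 rad and contact force between the fingers and gap_dial below 0.2 N and value of joint guard below 0.1 rad), for 0.2 s.
2. the guard is raised to about 60 degrees in the fingers (value of joint guard between 0.942 and 1.152 rad and contact force between the fingers and guard above 0.5 N), for 0.3 s.
At the end, for the whole second after the job is handed in: the fingers hold the guard still at 60 degrees, give or take 6, and the dial stands clicked in at 7 (within 0.15 rad) (all of step 2 and velocity of joint guard between -0.1 and 0.1 rad/s and value of joint gap_dial between 3.515 and 3.815 rad); the arm keeps its last pose, push and grip.
It fails at once if the guard raised (by more than 15 degrees) while the dial is not at 7 (value of joint guard above 0.26 rad and (value of joint gap_dial below 3.515 rad or value of joint gap_dial above 3.815 rad)).
It fails at once if the guard flung up or dropped (faster than 2.5 rad/s) (velocity of joint guard above 2.5 rad/s or velocity of joint guard below -2.5 rad/s).
It fails at once if the brush, scraper or flour shaker moved (30 mm) or tipped (distance of any of brush, scraper, flour from where it was at the start of the episode above 0.03 m or angle between flour's own z axis and vertical above 0.3 rad).
It also fails if it takes over 64 s, if anything falls off the work surface, if the arm or the gripper's body presses on something with over 40 N, if the wrist force passes 120 N, or if a joint passes its speed limit or range.

## Working session

There is one attempt and no reset: what is moved stays moved. The work goes in short steps, Python scripts to look and compute and a tool call to move; the robot and the scene stay as the last step left them, time stands still between calls to the robot, and variables do not carry over. Pictures are saved under pics/ and viewed, at most 10 in all, crops included, and the job is handed in when it is done.

Besides the shell and the picture viewer there is one more tool, called in YAML: its name, and indented under it one key for each argument. jog_arm: Moves the arm, as the interface text tells. Its arguments: {"type":"object","properties":{"series":{"type":"array","items":{"type":"array","items":{"type":"number"}}},"squeeze":{"type":"number"}},"required":["series"]}

```bash
mkdir -p pics; cat > h.py <<'E'
import numpy as np, cv2
from scipy.spatial.transform import Rotation as R
from station import env
def grab(n,save=None):
    f=env.grab_frame(n)
    if save: cv2.imwrite(save,f["frame"][:,:,::-1])
    return f
def rot(f):
    a=np.array(f["attitude"],float)
    return a if a.shape==(3,3) else (R.from_euler('xyz',a).as_matrix() if a.size==3 else R.from_quat(a).as_matrix())
def cloud(f):
    K=np.array(f["intrinsics"]);d=f["depth"];v,u=np.mgrid[0:480,0:640]
    p=np.stack([(u-K[0,2])/K[0,0]*d,(v-K[1,2])/K[1,1]*d,d],-1)
    P=p@rot(f).T+np.array(f["xyz"]);P[d==0]=np.nan
    return P
E
python3 - <<'E'
from h import *
for n in("scene","top"):
    f=grab(n,f"pics/{n}0.png");print(n,f["xyz"],f["attitude"],f["intrinsics"][0])
o=env.get_obs();print(o)
E
```

```text
scene [-0.2177118   0.66647049  0.839162  ] [-2.21856247e+00  5.53638207e-04 -2.28612874e+00] [590.95256208   0.         316.74082273]
top [0.43040837 0.02175677 1.01633518] [-3.06086063  0.0106276  -1.54703877] [449.52514382   0.         318.39672497]
{'t': 0.1, 'joint_pos': array([-9.59911512e-01,  3.59300025e-01,  1.11563972e-02, -2.83285612e-04,
       -1.22409409e+00, -2.88091819e-01]), 'joint_velocities': array([ 7.51772445e-04,  5.33210552e-05,  6.08955707e-04, -1.25385567e-03,
       -6.34309472e-04,  2.10971917e-03]), 'joint_torque': array([-5.79594744e-04, -5.84161949e+01,  2.93751544e+01,  7.01551616e+00,
        1.02000881e-02, -6.11852806e-05]), 'tool_pos': array([ 0.21394689, -0.63974323,  0.22573335]), 'tool_rot': array([ 3.14013499e+00, -1.54220557e-04, -2.81889600e+00]), 'contact_force': array([ 0.15639321,  0.53223499, -0.54024167]), 'moment': array([ 0.01717934, -0.00847503, -0.07395558]), 'finger_force': 0.0, 'gripper_width': 1.0043943972956795}
```

View pics/top0.png

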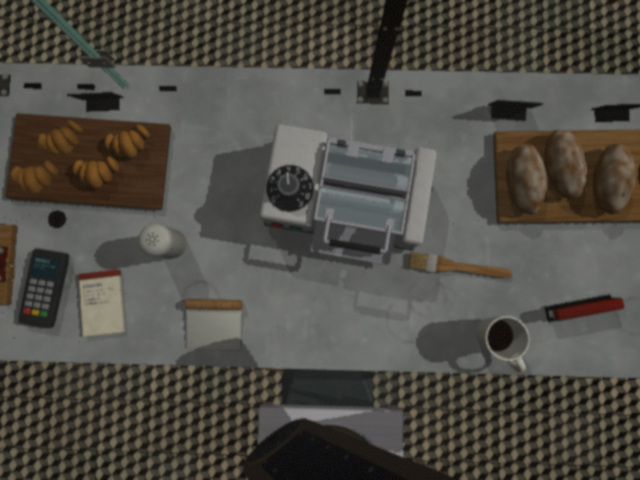

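View pics/scene0.png

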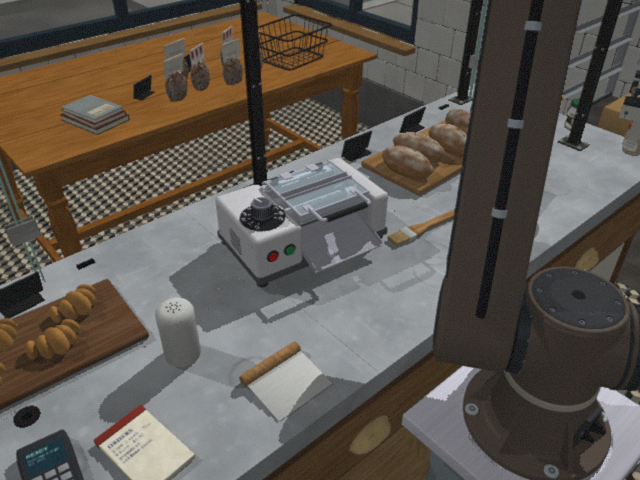

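The top view shows the dial at about (290,184), the guard handle's bar at about (357,243) and the sheeter turned slightly. The flour shaker is at (160,240), the scraper at (213,325) and the brush at (455,266). Next I'll measure the sheeter and look at it closer.

```bash
python3 - <<'E'
from h import *
f=grab("top");P=cloud(f);np.save("P.npy",P)
g=f["frame"][110:280,245:450,::-1]
cv2.imwrite("pics/crop1.png",cv2.resize(g,None,fx=3.5,fy=3.5,interpolation=cv2.INTER_CUBIC))
roi=np.zeros((480,640),bool);roi[110:280,250:450]=1
z=P[...,2]
m=roi&(z>0.158)&(z<0.17);print("dialtop",m.sum(),P[m].mean(0),np.argwhere(m).mean(0))
# housing top & cheek top: white at z~.125
hsv=cv2.cvtColor(f["frame"],cv2.COLOR_RGB2HSV)
w=roi&(abs(z-.125)<.006)&(hsv[...,1]<40)&(hsv[...,2]>140)
n,l,s,c=cv2.connectedComponentsWithStats(w.astype(np.uint8))
for i in range(1,n):
    if s[i,4]>150:
        q=P[l==i][:,:2].astype(np.float32);print(s[i],cv2.minAreaRect(q))
for v in range(234,256,3): print(v,[(u,np.round(P[v,u],3).tolist()) for u in range(325,396,10)])
E
```

```text
dialtop 386 [0.61291015 0.09334437 0.16276603] [184.60621762 288.22020725]
[299 142  17  33 218] ((0.6777121424674988, 0.061533376574516296), (0.029133521020412445, 0.06555933505296707), 84.49888610839844)
[416 162  18  78 360] ((0.5972429513931274, -0.17374347150325775), (0.02077793888747692, 0.1591760814189911), 81.32464599609375)
234 [(325, [0.521, 0.02, 0.142]), (335, [0.532, -0.002, 0.041]), (345, [0.532, -0.023, 0.042]), (355, [0.533, -0.045, 0.043]), (365, [0.533, -0.067, 0.043]), (375, [0.534, -0.088, 0.045]), (385, [0.534, -0.11, 0.047]), (395, [0.527, -0.12, 0.117])]
237 [(325, [0.515, 0.02, 0.144]), (335, [0.526, -0.002, 0.036]), (345, [0.526, -0.024, 0.041]), (355, [0.527, -0.045, 0.04]), (365, [0.527, -0.067, 0.041]), (375, [0.527, -0.089, 0.042]), (385, [0.528, -0.11, 0.044]), (395, [0.527, -0.129, 0.059])]
240 [(325, [0.509, 0.02, 0.143]), (335, [0.51, 0.001, 0.142]), (345, [0.52, -0.024, 0.036]), (355, [0.52, -0.046, 0.04]), (365, [0.52, -0.067, 0.042]), (375, [0.521, -0.089, 0.041]), (385, [0.512, -0.097, 0.143]), (395, [0.522, -0.132, 0.041])]
243 [(325, [0.503, 0.0
[... 518 characters left out ...]
003, 0.031]), (345, [0.5, -0.024, 0.032]), (355, [0.493, -0.039, 0.142]), (365, [0.493, -0.058, 0.145]), (375, [0.494, -0.077, 0.147]), (385, [0.494, -0.097, 0.144]), (395, [0.505, -0.139, -0.001])]
252 [(325, [0.493, 0.019, 0.029]), (335, [0.493, -0.003, 0.029]), (345, [0.494, -0.025, 0.032]), (355, [0.494, -0.047, 0.032]), (365, [0.495, -0.068, 0.033]), (375, [0.488, -0.077, 0.145]), (385, [0.488, -0.097, 0.144]), (395, [0.498, -0.139, -0.0])]
255 [(325, [0.488, 0.019, -0.003]), (335, [0.487, -0.003, 0.025]), (345, [0.487, -0.025, 0.031]), (355, [0.488, -0.047, 0.031]), (365, [0.488, -0.069, 0.03]), (375, [0.488, -0.09, 0.037]), (385, [0.489, -0.113, 0.03]), (395, [0.492, -0.139, -0.002])]
```

View pics/crop1.png

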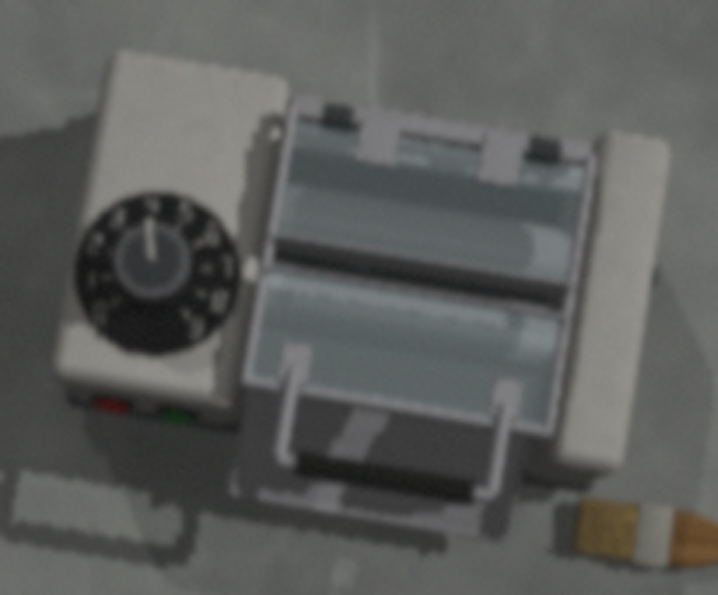

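The crop shows the dial's white line at (150,240) pointing at 4, so 7 is 90° further clockwise. The bar runs from (298,465) to (475,490), which puts its centre near world (0.498, -0.040). The yaw is about -8°. I'll approach the dial first.

jog_arm:
  series:
    - [-0.01,0.01,0,-3,1]
    - [-0.035,0.033,-0.005,-9,1]
    - [-0.065,0.06,-0.01,-16,1]
    - [-0.095,0.09,-0.01,-23,1]
    - [-0.125,0.115,-0.01,-30,0.6]
    - [-0.155,0.145,-0.01,-37,0.6]
    - [-0.185,0.17,-0.01,-44,0.6]
    - [-0.215,0.2,-0.01,-51,0.6]
    - [-0.245,0.225,-0.01,-58,0.6]
    - [-0.27,0.25,-0.01,-65,0.6]
    - [-0.29,0.27,-0.01,-71,0.6]
    - [-0.3,0.28,-0.01,-76,0.6]
  squeeze: 30

```text
t: 1.15
tool_pos: [0.4108, -0.2768, 0.2367]
tool_rot: [-3.141, 0.0, -1.485]
contact_force: [-0.6, -0.7, -0.1]
gripper_width: 0.795
finger_force: 0.0
```

jog_arm:
  series:
    - [-0.015,-0.01,0,-4,0.6]
    - [-0.05,-0.033,0,-11,0.5]
    - [-0.085,-0.056,0,-18,0.5]
    - [-0.12,-0.079,0,-25,0.5]
    - [-0.155,-0.102,0,-32,0.5]
    - [-0.19,-0.125,0,-39,0.5]
    - [-0.225,-0.148,0,-46,0.5]
    - [-0.26,-0.171,0,-53,0.5]
    - [-0.295,-0.195,0,-60,0.5]
    - [-0.325,-0.215,0,-67,0.5]
    - [-0.345,-0.228,0,-73,0.5]
    - [-0.352,-0.233,0,-77,0.5]

```text
t: 2.15
tool_pos: [0.6157, 0.0931, 0.2354]
tool_rot: [3.141, 0.001, -0.14]
contact_force: [-0.2, 0.5, -0.3]
gripper_width: 0.752
finger_force: 0.0
```

jog_arm:
  series:
    - [0,0,0,0,0.5]
    - [0,0,0,0,0.5]

```text
t: 2.32
tool_pos: [0.6142, 0.0901, 0.2358]
tool_rot: [3.141, 0.001, -0.149]
contact_force: [-0.4, -0.3, 0.5]
gripper_width: 0.752
finger_force: 0.0
```

```bash
python3 - <<'E'
from h import *
f=grab("top");grab("scene","pics/s2.png")
cv2.imwrite("pics/s2c.png",cv2.resize(cv2.imread("pics/s2.png")[100:300,150:420],None,fx=2.8,fy=2.8))
o=env.get_obs();print(o["t"],o["tool_pos"],np.degrees(o["tool_rot"]),np.degrees(o["joint_pos"]))
E
```

```text
2.4167 [0.61401605 0.08906955 0.23646703] [ 1.79987222e+02  2.26376891e-02 -8.64097851e+00] [ 2.62592617e+01  1.51278407e+01 -5.72614293e+00 -2.64501976e-03
 -6.91718937e+01  5.51007033e+01]
```

View pics/s2c.png

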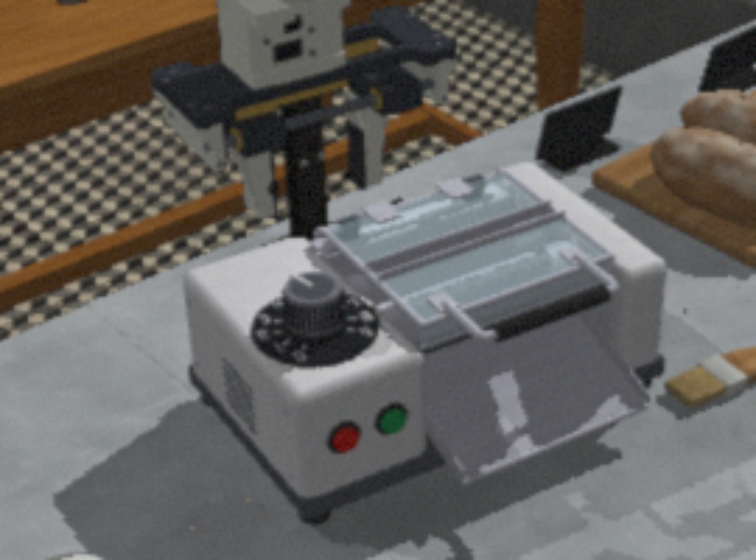

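The gripper hangs straight above the dial, whose top is at about (313,285) in the crop. I'll descend with a 4 mm sideways correction.

jog_arm:
  series:
    - [0,-0.004,0.01,0,0.5]
    - [0,-0.004,0.025,0,0.5]
    - [0,-0.004,0.04,0,0.5]
    - [0,-0.004,0.055,0,0.5]
    - [0,-0.004,0.07,0,0.5]
    - [0,-0.004,0.08,0,0.5]
    - [0,-0.004,0.088,0,0.5]
    - [0,-0.004,0.094,0,0.5]
    - [0,-0.004,0.098,0,0.5]
    - [0,-0.004,0.098,0,0.5]
    - [0,-0.004,0.098,0,0.5]

```text
t: 3.33
tool_pos: [0.6153, 0.0937, 0.1389]
tool_rot: [-3.141, -0.0, -0.148]
contact_force: [-0.0, 0.6, 1.1]
gripper_width: 0.747
finger_force: 0.0
```

jog_arm:
  series:
    - [0,0,0,0,0]
    - [0,0,0,0,-0.2]
    - [0,0,0,0,-0.3]
    - [0,0,0,0,-0.5]
    - [0,0,0,0,-0.5]
    - [0,0,0,0,-0.5]
    - [0,0,0,0,-0.5]
    - [0,0,0,0,-0.5]
  squeeze: 30

```text
t: 4.0
tool_pos: [0.6158, 0.0955, 0.1391]
tool_rot: [-3.139, -0.002, -0.148]
contact_force: [-0.3, 6.6, 0.4]
gripper_width: 0.485
finger_force: 30.0
```

jog_arm:
  series:
    - [0,-0.002,0,0,-0.5]
    - [0,-0.003,0,3,-0.5]
    - [0,-0.003,0,7,-0.5]
    - [0,-0.003,0,11,-0.5]
    - [0,-0.003,0,15,-0.5]
    - [0,-0.003,0,19,-0.5]
    - [0,-0.003,0,23,-0.5]
    - [0,-0.003,0,27,-0.5]
    - [0,-0.003,0,31,-0.5]
    - [0,-0.003,0,35,-0.5]
    - [0,-0.003,0,40,-0.5]
    - [0,-0.003,0,45,-0.5]

```text
t: 5.0
tool_pos: [0.6155, 0.0955, 0.139]
tool_rot: [3.14, -0.001, -0.938]
contact_force: [0.4, -3.7, 3.1]
gripper_width: 0.482
finger_force: 30.0
```

jog_arm:
  series:
    - [0,0,0,4,-0.5]
    - [0,0,0,8,-0.5]
    - [0,0,0,12,-0.5]
    - [0,0,0,16,-0.5]
    - [0,0,0,20,-0.5]
    - [0,0,0,24,-0.5]
    - [0,0,0,28,-0.5]
    - [0,0,0,32,-0.5]
    - [0,0,0,37,-0.5]
    - [0,0,0,42,-0.5]
    - [0,0,0,45,-0.5]
    - [0,0,0,45,-0.5]

```text
t: 6.0
tool_pos: [0.6153, 0.0955, 0.139]
tool_rot: [3.141, -0.002, -1.722]
contact_force: [-1.7, -5.1, 4.4]
gripper_width: 0.484
finger_force: 30.0
```

jog_arm:
  series:
    - [0,0,0,0,-0.5]
    - [0,0,0,0,-0.5]

```text
t: 6.17
tool_pos: [0.6153, 0.0955, 0.139]
tool_rot: [3.141, -0.002, -1.717]
contact_force: [1.1, -5.5, 3.6]
gripper_width: 0.481
finger_force: 30.0
```

Turned 89.9°. I'll release, rise, and back off towards the bar so the camera can see the dial.

jog_arm:
  series:
    - [0,0,0,0,0.2]
    - [0,0,0,0,0.5]
    - [0,0,0,0,0.5]
    - [0,0,0,0,0.5]
    - [0,0,-0.01,0,0.5]
    - [0,0,-0.025,0,0.5]
    - [0,0,-0.045,0,0.5]
    - [0,0,-0.065,0,0.5]
    - [0,0,-0.08,0,0.2]
    - [0,0,-0.09,0,0]
    - [0,0,-0.095,0,-0.2]
    - [0,0,-0.095,0,-0.4]

```text
t: 7.17
tool_pos: [0.6159, 0.0969, 0.2349]
tool_rot: [-3.14, 0.001, -1.719]
contact_force: [-0.1, -0.4, 0.8]
gripper_width: 0.506
finger_force: 0.0
```

```bash
python3 - <<'E'
from h import *
f=grab("scene","pics/s3.png")
cv2.imwrite("pics/s3c.png",cv2.resize(cv2.imread("pics/s3.png")[165:285,200:400],None,fx=4,fy=4,interpolation=cv2.INTER_CUBIC))
o=env.get_obs();print(o["t"],o["tool_pos"],np.degrees(o["tool_rot"]),o["gripper_width"])
# bar from scene view: dark pixels at bar height, near expected place
P=cloud(f);g=f["frame"].max(-1)
m=(abs(P[...,2]-.145)<.012)&(g<75)&(abs(P[...,0]-.498)<.03)&(abs(P[...,1]+.04)<.07)
q=P[m];print(m.sum(),q.mean(0),q.min(0),q.max(0),np.polyfit(q[:,1],q[:,0],1))
E
```

```text
7.2167 [0.61544547 0.09678294 0.23364554] [-1.79990076e+02  2.43111150e-02 -9.85036050e+01] 0.4627476890622518
287 [ 0.49648868 -0.03379749  0.14422152] [ 0.48585171 -0.08542407  0.13420293] [0.51700917 0.02524109 0.1506037 ] [0.15286838 0.50165525]
```

View pics/s3c.png

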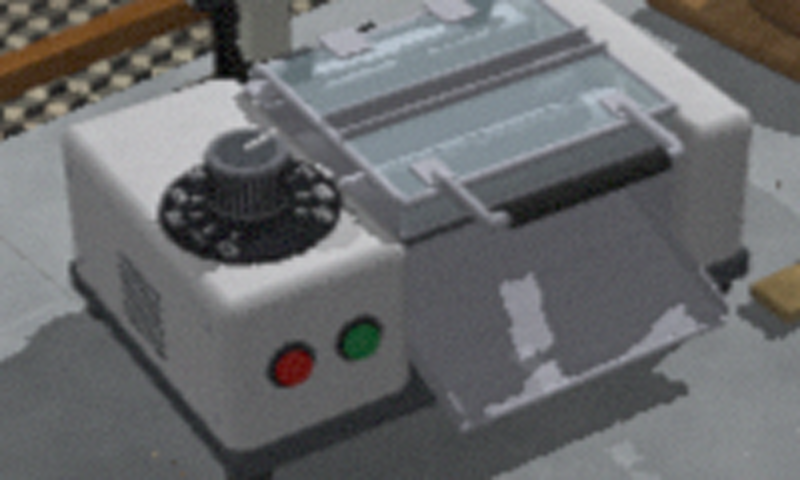

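The line now points to the right and slightly back at (260,140), which matches 7, and the guard is shut. The bar runs from (505,215) to (670,155). I'll move over it.

jog_arm:
  series:
    - [0.015,0.01,0,0,-0.35]
    - [0.035,0.022,0,0,-0.35]
    - [0.06,0.038,0,0,-0.35]
    - [0.085,0.054,0,0,-0.35]
    - [0.11,0.07,0,0,-0.35]
    - [0.13,0.083,0,0,-0.35]
    - [0.145,0.092,0,0,-0.35]
    - [0.15,0.095,0,0,-0.35]
    - [0.15,0.095,0,0,-0.35]
    - [0.15,0.095,0,0,-0.35]
    - [0.15,0.095,0,0,-0.35]

```text
t: 8.13
tool_pos: [0.5001, -0.0371, 0.2333]
tool_rot: [3.141, -0.0, -1.719]
contact_force: [-0.3, -0.4, -0.8]
gripper_width: 0.324
finger_force: 0.0
```

jog_arm:
  series:
    - [0,0,0.01,0,-0.35]
    - [0,0,0.025,0,-0.35]
    - [0,0,0.04,0,-0.35]
    - [0,0,0.055,0,-0.35]
    - [0,0,0.06,0,-0.35]
    - [0,0,0.06,0,-0.35]

```text
t: 8.63
tool_pos: [0.4986, -0.0374, 0.1715]
tool_rot: [3.138, -0.001, -1.719]
contact_force: [-0.7, -0.2, -0.7]
gripper_width: 0.326
finger_force: 0.0
```

```bash
python3 - <<'E'
from h import *
f=grab("scene","pics/s4.png")
cv2.imwrite("pics/s4c.png",cv2.resize(cv2.imread("pics/s4.png")[120:300,220:440],None,fx=3.3,fy=3.3,interpolation=cv2.INTER_CUBIC))
o=env.get_obs();print(o["t"],o["tool_pos"],np.degrees(o["tool_rot"]),o["gripper_width"])
E
```

```text
8.6833 [ 0.49930806 -0.03741688  0.17280701] [ 1.79907165e+02 -5.41461595e-02 -9.84746646e+01] 0.3239905509981105
```

View pics/s4c.png

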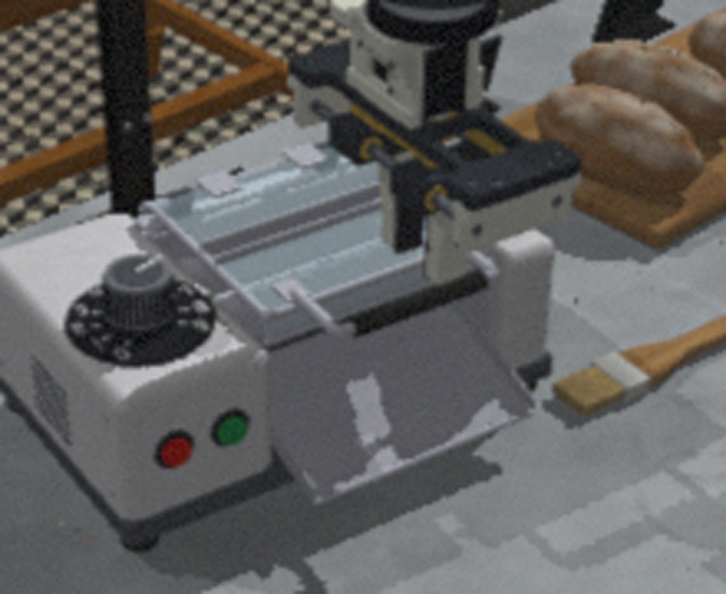

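The fingers, at about (405,245) and (450,270), straddle the bar's line with the gap centred above it. I'll descend and close.

jog_arm:
  series:
    - [0,0,0.008,0,-0.35]
    - [0,0,0.018,0,-0.35]
    - [0,0,0.028,0,-0.35]
    - [0,0,0.038,0,-0.35]
    - [0,0,0.046,0,-0.35]
    - [0,0,0.05,0,-0.35]
    - [0,0,0.05,0,-0.35]
    - [0,0,0.05,0,-0.5]
  squeeze: 25

```text
t: 9.35
tool_pos: [0.4994, -0.0377, 0.1234]
tool_rot: [3.141, -0.0, -1.719]
contact_force: [0.4, 0.1, 0.7]
gripper_width: 0.288
finger_force: 0.0
```

jog_arm:
  series:
    - [0,0,0,0,-0.6]
    - [0,0,0,0,-0.7]
    - [0,0,0,0,-0.9]
    - [0,0,0,0,-0.9]
    - [0,0,0,0,-0.9]
    - [0,0,0,0,-0.9]

```text
t: 9.85
tool_pos: [0.4996, -0.0375, 0.1238]
tool_rot: [-3.141, 0.0, -1.719]
contact_force: [0.4, 1.1, 0.5]
gripper_width: 0.15
finger_force: 25.0
```

The bar is gripped: width 13 mm, force 25 N. Now I'll raise the guard along its arc.

jog_arm:
  series:
    - [0,0,-0.0035,0,-0.9]
    - [0,-0.001,-0.0105,0,-0.9]
    - [0,-0.002,-0.019,0,-0.9]
    - [0,-0.004,-0.029,0,-0.9]
    - [0,-0.006,-0.039,0,-0.9]
    - [0,-0.0085,-0.048,0,-0.9]
    - [0,-0.011,-0.056,0,-0.9]
    - [0,-0.014,-0.064,0,-0.9]
    - [0,-0.0175,-0.072,0,-0.9]
    - [0,-0.021,-0.0795,0,-0.9]
    - [0,-0.024,-0.0855,0,-0.9]
    - [0,-0.0272,-0.0912,0,-0.9]

```text
t: 10.85
tool_pos: [0.5238, -0.0413, 0.2149]
tool_rot: [3.137, 0.0, -1.72]
contact_force: [-10.2, 8.3, 0.6]
gripper_width: 0.147
finger_force: 25.0
```

jog_arm:
  series:
    - [0,-0.004,-0.0075,0,-0.9]
    - [-0.001,-0.009,-0.0147,0,-0.9]
    - [-0.001,-0.014,-0.0217,0,-0.9]
    - [-0.001,-0.0195,-0.0285,0,-0.9]
    - [-0.001,-0.025,-0.035,0,-0.9]
    - [-0.001,-0.0315,-0.0413,0,-0.9]
    - [-0.001,-0.0375,-0.0473,0,-0.9]
    - [-0.001,-0.0445,-0.053,0,-0.9]
    - [-0.001,-0.051,-0.0584,0,-0.9]
    - [-0.001,-0.0625,-0.066,0,-0.9]
    - [-0.001,-0.073,-0.0728,0,-0.9]
    - [-0.001,-0.081,-0.077,0,-0.9]

```text
t: 11.85
tool_pos: [0.6059, -0.0536, 0.2963]
tool_rot: [-3.14, -0.001, -1.719]
contact_force: [-12.3, 3.5, 15.7]
gripper_width: 0.15
finger_force: 25.0
```

jog_arm:
  series:
    - [0,0,0,0,-0.9]
    - [0,0,0,0,-0.9]
    - [0,0,0,0,-0.9]
    - [0,0,0,0,-0.9]
    - [0,0,0,0,-0.9]

```text
t: 12.27
tool_pos: [0.6058, -0.0536, 0.2962]
tool_rot: [-3.139, -0.001, -1.719]
contact_force: [-11.4, 3.0, 16.6]
gripper_width: 0.152
finger_force: 25.0
```

```bash
python3 - <<'E'
from h import *
f=grab("scene","pics/s5.png")
cv2.imwrite("pics/s5c.png",cv2.resize(cv2.imread("pics/s5.png")[80:360,140:460],None,fx=2.1,fy=2.1,interpolation=cv2.INTER_CUBIC))
o=env.get_obs();print(o["t"],o["tool_pos"],np.degrees(o["tool_rot"]),o["gripper_width"],o["finger_force"])
d=o["tool_pos"]-[.4996,-.0375,.1238];c=np.radians(-8.5);dx=d[0]*np.cos(c)+d[1]*np.sin(c)
print(np.degrees(np.arctan2(.01+d[2],.2-dx))-2.86)
E
```

```text
12.3167 [ 0.60582001 -0.05353534  0.29616904] [-1.79870688e+02 -6.13770436e-02 -9.84663581e+01] 0.14464704957069857 25.007402300834656
60.22614451690551
```

View pics/s5c.png

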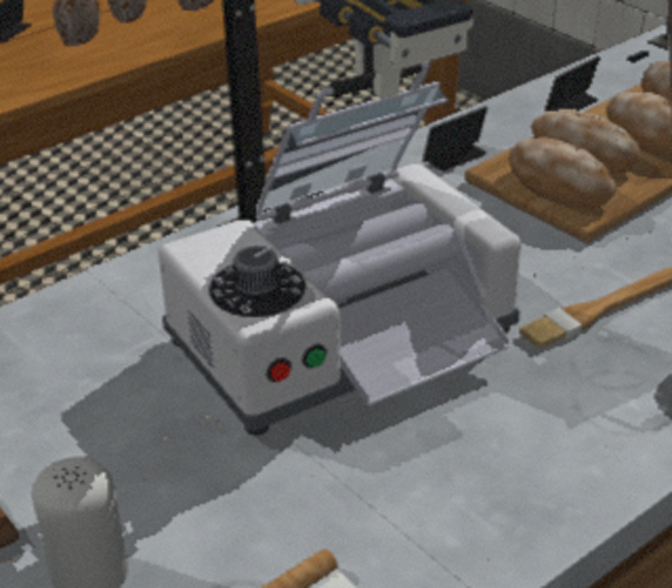

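The picture shows the guard standing at about 60° in the fingers at (350,90), the dial line still on 7 at (258,252), and the loose items undisturbed. The pose works out to 60.2° and it is steady, so I'm handing it in.

```bash
python3 -c "
from station import env
print(env.finish_job())"
```

```text
the job is handed in; nothing more can be done
None
```

The dial is at 7 and released, the gripper is holding the guard still at about 60° (60.2° worked out from the arm's pose), the brush, scraper and flour shaker were never touched, and the job is handed in; no verdict came back.

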